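# Hook up the drop guard and load the marking press

### The job

Lift the yellow drop guard of the green marking press by the red knob on its slotted bar, and hook the bar's slot onto the stud of the crosshead so that the guard hangs there by itself. Then load the chestnut-brown blank lengthwise into the nest under the raised guard: hook its far end under the rear lip, then swing its near end down behind the low front stop so that it lies flat. Leave the guard hooked up and the other things on the bench where they are.

Things in the scene. Friction and masses are not known exactly. Their poses are not given: they have to be found in the camera images.
- press: Green marking press fixed to the bench. Origin on the bench straight under the guard panel; x points into the press, away from the operator. In mm: base plate x -75..110, y -105..105, 12 thick; columns of radius 9 at x 20, y +-90; crosshead x 8..54, y -105..105, z 255..298, with a spindle rising to z 305 and a punch below (tip x 34, y 0, z 155).
- guard (a joint): Height of the yellow-framed clear drop guard above closed, m: 0 closed (lower edge 18 mm above the bench), 0.125 at the upper stop. Panel 170 mm wide, 107 mm high, 7 mm thick, in the press plane x = 0. Slides straight up and down, falls when let go (about 0.4 kg with its bar). Hanging on the stud it reads about 0.095, its lower edge then 113 mm above the bench.
- stay_bar (a joint): Angle of the slotted steel bar, rad: 0 upright, positive leaning to press -y; range -0.15 to 0.9. It stays where it is left. To hook it: with the bar leaning, lift the guard to about 0.112 (free room 5 mm either way), swing the bar upright so that the stud enters the slot's mouth, then let the guard down about 17 mm until the slot's closed end hangs on the stud.
- pivot (a point): Pivot of the bar on the guard, axis along press x: at press x -10, y 0 and 125 mm + guard height above the bench. Axes as the press.
- slot_end (a point): Centre of the stud's place in the closed upper end of the bar's slot, 55 mm from the pivot along the bar. Bar 24 mm wide, 6 mm thick. Its slot is 11 mm wide on the centre line and ends 59 mm from the pivot; its mouth, 18 mm high (29 to 47 mm from the pivot), opens on the bar's +y edge. Axes turn with the bar, z along it.
- knob (a point): Centre of the red knob on the bar, 95 mm from the pivot along the bar. Round, 24 mm diameter, 36 mm long, axis along press x, standing out toward the operator (centre at press x -46 mm). It spins freely, so it can be held fast while the bar swings. A neck of the bar 14 mm wide lies behind it.
- stud (a point): The steel stud on the crosshead's front: 8 mm diameter, along press x (x -16 to +8 mm), at press y 0, 275 mm above the bench; this point is at press x -9 mm. Axes as the press.
- nest (a point): Centre of the nest floor (12 mm above the bench, press x +22.5 mm); axes as the press. The underside centre of the seated blank comes here. The nest is 133 mm long, x -66.5 (front stop) to +66.5 (rear wall). Front stop 16 mm wide, 12 mm high, 10 mm thick. The raised guard crosses above at x -22.5: only the blank's near 40 mm lies before it, so a hand there must lean back toward the operator.
- lip (a point): Middle of the front lower edge of the nest's rear lip, 29 mm above the nest floor, 16 mm in front of the rear wall (x +50.5 from the nest point). The lip is 8 mm thick; cheeks at its sides leave 44 mm clear width under it. Stop and lip leave no room to slide the blank in level: its far end goes in tilted down. Axes as the press.
- chestnut_blank: Chestnut-brown square wood blank, 22 x 125 x 20 mm (x, y, z), about 45 g, loose on the bench; origin at the centre of its underside, long axis its y, z up.
- dark_blank: Dark brown wood blank, 20 x 130 x 20 mm, a bystander; may have changed places with the chestnut one. Origin at the centre of its underside.
- alu_adapter: White-grey turned adapter, 64 mm diameter, 39 mm high, a bystander. Origin at the centre of its underside.
- tape_measure: Yellow tape measure, 66 x 83 x 36 mm, a bystander. Origin at the centre of its underside.
There are look-alikes about, which are no part of the job. What is shaped like the chestnut_blank but turquoise is not meant.

How it is judged:
By the outcome, as a careful person would: the job done as asked, in the order asked, and still so for the second after the job is handed in, with the robot touching nothing.
It also fails if it takes over 58 s, if anything falls off the work surface, if the arm or the gripper's body presses on something with over 40 N, if the wrist force passes 120 N, or if a joint passes its speed limit or range.

### The arm

A 6-joint arm with a two-finger parallel gripper is mounted at the origin on a cart in front of the work surface, level with it; the furniture and walls round the work are solid. World frame = base frame: x ahead of the robot, y to its left, z up, the work surface at z = 0. Lengths are in m, angles in degrees, forces in N, time in s.
With the tool pointing down it reaches from about 0.25 to 0.725 m from the base axis. Payload 9.7 kg.
Tool frame: the origin (TCP) lies between the finger pads; the fingertips stand 22 mm ahead of it and the grasp point (between the pads) lies 3 mm ahead of it; z points along the fingers, y is the line along which they close (so a half turn about z gives the same grasp; the last joint's range is limited). The gripper opens to 85 mm and grips with 20 to 120 N. Pads are 22 mm wide; open, the fingers measure 114 mm over their backs; the gripper's body (76 mm by 85 mm) begins 54 mm behind the grasp point. The pads swing forward as they close: fully open they stand 13 mm farther back than shut.
Start: joints at [64.802, 4.979, 10.078, 95.1, 0, 90], TCP at [0.234, 0.498, 0.253] pointing down, gripper open.
Joint ranges: [-179.16, 179.16], [-48.56, 103.87], [-65.8, 70.77], [-126.05, 130.52], [-82.76, 87.17], [-180, 180]. Speed limits (degrees/s): [127.2, 127.2, 147.25, 180, 180, 180].

### API

Orientations are given as [roll, pitch, yaw] about the fixed x, y, z axes, in that order (R = Rz(yaw) Ry(pitch) Rx(roll)).
In Python, from workcell import bot, viewer, finder gives the robot as it stands.
- The arm moves only by the tool move_arm, never from a script. Its arguments are lists of equal length, an entry for each row: "offset": the shift along the tool's x, y, z in cm, a list of three; "twist": the turn, a rotation vector about the tool's x, y, z in rad, a list of three; "grip": the opening, from 0 (shut) to 1 (fully open). In form: {"offset": [[x, y, z], ...], "twist": [[ax, ay, az], ...], "grip": [grip, ...]}. A call has 1 to 5 rows; each row shifts and turns the commanded pose from where the row before left it, along the tool's axes as they then stand; what a row does not reach is not made up. A row lasts 1/10 s, in which the tool goes at most 50 mm and 8.59 degrees, less where a joint would pass 70% of its speed; a pose out of reach is approached as far as the arm can. A call is refused whole if a number of a shift passes 5 or a number of a turn 0.15, either way. A call with a gripper value outside its range is refused whole. The fingers move at their own pace and stop on an object; "force" is the grip in N (left out, the last holds). Time passes only in rows, so rows that do not move let the fingers close. It gives the time, the measured TCP pose, the force, the opening and the grip force at its end, in the units of the state.
- bot.get_obs(): the state, without advancing time (a new reading comes with each control period).
- viewer.camera(name): name is "side" or "top" or "wrist"; returns a dict with "color" (384x512x3 uint8, red, green, blue), "depth" (384x512 float32, m along the optical axis (not along the pixel's ray), 0 where there is no reading), "vfov" (degrees; the focal length in pixels is half the picture's height over the tangent of half this angle, whatever the lens; pixels are square), "cx", "cy" (the principal point, pixels), "k1" (the pictures are not rectified: a ray, as slopes to the right and down, at radius r is drawn at 1 + k1 r^2 times it, then the intrinsics apply), "position" and "attitude" of the camera in the world; the wrist camera has in their place "tool_from_camera" (4x4, takes a point from camera to tool coordinates, whose origin is the TCP and whose axes are the flange's). Camera axes: x right, y down, z forward; pixel columns grow to the right and rows downward; lengths in m; the calibration is good to about 2 mm. A picture is of the moment at which its call begins: read the wrist's pose just before it.
- bot.job_done(): hands the job in; it is judged then, once.
Trained networks look in a picture, given as the dict that the camera call returned (one of the last four; its "shot" number tells which), for a name from the list of things; names that differ only in an ending like _2 or _b are one class to them, and where a whole thing is asked for, a point or a joint stands for the part that bears it (a point fixed in the world has none). Each returns a list of dicts, best first, with "p" (0 to 1); they miss things now and then, are a little off and sometimes report something else, mostly with a low value. They report only what shows in the picture. A call takes as long as a camera call. They do not tell look-alikes from the thing itself.
- finder.boxes_of(picture, thing): "position" ([column, row] in pixels, amid what is visible of it).
- finder.pinpoint(picture, thing): "position" ([column, row] in pixels: a listed point, or the origin of a listed thing).
The state is a dict: "time": time; "q": joint angles; "qd": joint speeds; "joint_efforts": joint torques, N m; "ee_pos": TCP position; "tcp_rot": TCP orientation; "wrist_force": force on the tool from outside, world axes, zero at the start; "torque": the same for the moment, N m; "opening": finger opening in m; "grasp_force": force on a finger pad.
Only numpy, scipy, OpenCV 4.12 (cv2) and the standard library are available. Lean on these libraries where they do the work, as an engineer would, in place of code of your own. Each camera call takes 0.05 s, during which the arm holds its last target. There are 200 camera calls.

## Working session

There is one attempt and no reset: what is moved stays moved. The work goes in short steps, Python scripts to look and compute and a tool call to move; the robot and the scene stay as the last step left them, time stands still between calls to the robot, and variables do not carry over. Pictures are saved under pics/ and viewed, at most 10 in all, crops included, and the job is handed in when it is done.

Besides the shell and the picture viewer there is one more tool, called after "Request:" by a JSON object that holds its "method" and its "body". move_arm: Moves the arm, as the interface text tells. Its arguments: {"type":"object","properties":{"offset":{"type":"array","items":{"type":"array","items":{"type":"number"}}},"twist":{"type":"array","items":{"type":"array","items":{"type":"number"}}},"grip":{"type":"array","items":{"type":"number"}},"force":{"type":"number"}},"required":["offset","twist","grip"]}

```bash
ls; mkdir -p pics; cat > h.py <<'E'
import numpy as np, cv2
from scipy.spatial.transform import Rotation as R
from workcell import bot, viewer, finder
def K(p):
    f=p["color"].shape[0]/2/np.tan(np.radians(p["vfov"])/2); return f
def cam_pose(p,obs=None):
    if "position" in p:
        a=np.array(p["attitude"],float)
        if a.shape==(3,3): Rm=a
        elif a.size==4: Rm=R.from_quat(a).as_matrix()
        else: Rm=R.from_euler('xyz',a,degrees=True).as_matrix()
        return Rm,np.array(p["position"])
    T=np.eye(4);T[:3,:3]=R.from_euler('xyz',obs["tcp_rot"],degrees=True).as_matrix();T[:3,3]=obs["ee_pos"]
    M=T@np.array(p["tool_from_camera"]); return M[:3,:3],M[:3,3]
def ray(p,uv,obs=None):
    f=K(p); d=np.array([(uv[0]-p["cx"])/f,(uv[1]-p["cy"])/f]); s=d.copy()
    for _ in range(20): s=d/(1+p["k1"]*(s@s))
    Rm,t=cam_pose(p,obs); return t,Rm@np.array([s[0],s[1],1.])
def at_z(p,uv,z,obs=None):
    t,d=ray(p,uv,obs); return t+d*(z-t[2])/d[2]
def at_depth(p,uv,obs=None):
    t,d=ray(p,uv,obs); c,r=int(round(uv[0])),int(round(uv[1]))
    w=p["depth"][max(r-1,0):r+2,max(c-1,0):c+2]; w=w[w>0]
    return t+d*np.median(w) if w.size else None
def proj(p,X,obs=None):
    Rm,t=cam_pose(p,obs); c=Rm.T@(np.array(X)-t); s=c[:2]/c[2]; s=s*(1+p["k1"]*(s@s)); return s*K(p)+[p["cx"],p["cy"]]
E
cat > a.py <<'E'
from h import *
np.set_printoptions(precision=4,suppress=True)
o=bot.get_obs(); print(o)
for n in ["top","side"]:
    p=viewer.camera(n); cv2.imwrite(f"pics/{n}0.png",p["color"][...,::-1])
    print(n,{k:v for k,v in p.items() if k not in("color","depth")})
    for th in ["press","knob","pivot","stud","nest","lip","slot_end","chestnut_blank","dark_blank"]:
        for q in finder.pinpoint(p,th)[:3]:
            print(th,np.round(q["position"],1),round(q["p"],2),at_depth(p,q["position"]))
E
python3 a.py
```

```text
pics
{'time': 0.0, 'q': array([64.8022,  5.0113, 10.033 , 95.0979, -0.0006, 90.0006]), 'qd': array([ 0.0853, -0.0361, -0.0898, -0.0354,  0.0645, -0.0255]), 'joint_efforts': array([  0.0004, -52.0385,  46.4807,   0.0164,   0.0001,   0.    ]), 'ee_pos': array([0.2341, 0.4975, 0.2526]), 'tcp_rot': array([-179.9238,    0.0006,  154.8015]), 'wrist_force': array([ 0.1931,  0.4228, -0.5359]), 'torque': array([-0.0114, -0.0057, -0.0446]), 'grasp_force': 0.0, 'opening': 0.08564223351091632}
top {'vfov': 47.73230840547956, 'cx': 254.40985217709022, 'cy': 200.2794039980408, 'k1': 0.053068424948406814, 'position': array([0.3515, 0.0224, 1.3137]), 'attitude': array([-167.8708,    0.1636,  -93.7768]), 'shot': 1}
knob [238.9 174.2] 0.66 [0.6385 0.0444 0.2912]
knob [257. 204.] 0.52 [0.5757 0.0041 0.2218]
pivot [241.7 200. ] 0.72 [0.6263 0.0459 0.0493]
stud [238.9 183.3] 0.91 [0.6204 0.0461 0.2725]
nest [246.3 195.3] 0.75 [0.617  0.0306 0.1489]
lip [239.7 177.7] 0.57 [0.6331 0.0432 0.278 ]
slot_end [249.5 192. ] 0.8 [0.6159 0.0213 0.1905]
chestnut_blank [189.1 253. ] 0.74 [0.4827 0.2121 0.017 ]
dark_blank [367.6 227.2] 0.62 [ 0.5247 -0.3258  0.0173]
side {'vfov': 45.62134855251562, 'cx': 259.7792500058085, 'cy': 187.7708131513319, 'k1': -0.11151539220452265, 'position': array([0.5776, 1.1904, 0.936 ]), 'attitude': array([-123.2732,    0.9528,  179.1958]), 'shot': 2}
press [241.9 238.2] 0.65 [0.6311 0.1263 0.0579]
knob [257.7 174.6] 0.59 [0.5795 0.0137 0.2118]
pivot [245.7 200.7] 0.59 [0.6178 0.0476 0.1402]
stud [221.  198.5] 0.67 [ 0.7102 -0.1277  0.0298]
nest [234.9 233.6] 0.61 [0.65   0.1449 0.0912]
slot_end [246.  183.9] 0.73 [0.6156 0.0243 0.1861]
chestnut_blank [271.1 194.9] 0.76 [ 0.5326 -0.185   0.0015]
chestnut_blank [294.6 270.8] 0.7 [0.4791 0.2279 0.0159]
dark_blank [272.8 177. ] 0.61 [ 0.5217 -0.3103  0.    ]
dark_blank [268.9 193.4] 0.3 [ 0.5404 -0.1929  0.003 ]
```

```bash
python3 - <<'E'
import cv2
for n,(x0,y0,x1,y1) in {"top":(130,120,400,320),"side":(150,110,350,310)}.items():
    i=cv2.imread(f"pics/{n}0.png")[y0:y1,x0:x1]; cv2.imwrite(f"pics/{n}0c.png",cv2.resize(i,None,fx=2.9,fy=2.9,interpolation=cv2.INTER_CUBIC))
E
```

```text
(no output)
```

View pics/top0c.png

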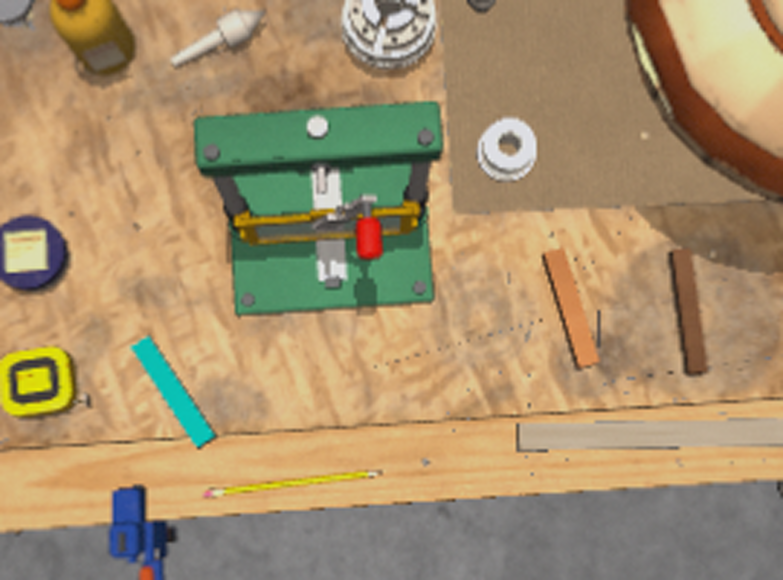

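View pics/side0c.png

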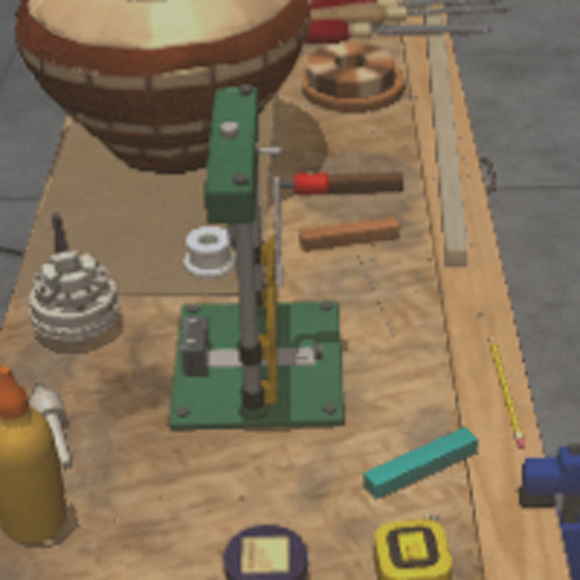

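Top crop: chestnut blank at crop (571,308) = pixel (327,226), dark blank right of it (367,227), turquoise decoy left; red knob (257,202), bar leaning to the right of the press. The side crop shows the stud on the crosshead and the knob toward the operator.

```bash
cat > b.py <<'E'
from h import *
np.set_printoptions(precision=4,suppress=True)
def cloud(p):
    H,W=p["depth"].shape; f=K(p); u,v=np.meshgrid(np.arange(W),np.arange(H))
    d=np.stack([(u-p["cx"])/f,(v-p["cy"])/f],-1); s=d.copy()
    for _ in range(15): s=d/(1+p["k1"]*(s**2).sum(-1,keepdims=True))
    c=np.concatenate([s,np.ones((H,W,1))],-1)*p["depth"][...,None]
    Rm,t=cam_pose(p); return c@Rm.T+t
def rect(P):
    r=cv2.minAreaRect((P[:,:2]*1000).astype(np.float32)); return np.array(r[0]),np.array(r[1]),r[2],len(P),np.median(P[:,2])
if __name__=="__main__":
  for n in ["top","side"]:
    p=viewer.camera(n); X=cloud(p); hsv=cv2.cvtColor(p["color"],cv2.COLOR_RGB2HSV); h,s,v=[hsv[...,i].astype(int) for i in range(3)]
    ok=p["depth"]>0
    g=ok&(h>60)&(h<82)&(s>90)&(X[...,0]>.45)
    for lo,hi in [(.285,.31),(.004,.022)]:
        m=g&(X[...,2]>lo)&(X[...,2]<hi); print(n,"green",lo,rect(X[m]))
    red=ok&((h<6)|(h>174))&(s>170)&(np.abs(X[...,0]-.6)<.1)&(np.abs(X[...,1])<.1)&(X[...,2]>.1)
    P=X[red]; print("red",len(P),P.mean(0),P.min(0),P.max(0))
    w=(h>4)&(h<16)&(s>110)&(X[...,2]>.008)&(X[...,2]<.03)&ok&(np.abs(X[...,1]+.19)<.1)&(np.abs(X[...,0]-.53)<.1)
    k,l,st,c=cv2.connectedComponentsWithStats(w.astype(np.uint8))
    j=1+np.argmax(st[1:,4]); print("chest",rect(X[l==j]),c[j], p["color"][l==j].mean(0))
    for th in ["knob","stud","pivot","slot_end"]:
        for q in finder.pinpoint(p,th)[:1]: print(th,np.round(q["position"],1),round(q["p"],2))
E
python3 b.py
```

```text
top green 0.285 (array([658.2521,  42.7128]), array([ 46.252, 206.349]), 0.21810930967330933, 1380, np.float64(0.29340054844106167))
top green 0.004 (array([619.9059, 100.6094]), array([171.8745, 323.5013]), 8.408185958862305, 1851, np.float64(0.010649207473196531))
red 114 [0.5822 0.0041 0.2196] [ 0.5652 -0.0069  0.2104] [0.6007 0.0148 0.2259]
chest (array([ 538.0336, -203.9842]), array([124.9612,  23.7505]), 11.231311798095703, 326, np.float64(0.018550503959975817)) [326.4387 225.9724] [197.2791 128.9601  77.635 ]
knob [256.5 204.1] 0.4
stud [240.8 184.9] 0.95
pivot [243.8 199.1] 0.91
slot_end [250.3 191.7] 0.77
side green 0.285 (array([0., 0.]), array([0., 0.]), 0.0, 0, np.float64(nan))
side green 0.004 (array([491.3212, 235.475 ]), array([39.5617,  0.    ]), -146.8166046142578, 2, np.float64(0.016884789505331732))
red 60 [0.5815 0.0132 0.219 ] [0.5662 0.0036 0.2104] [0.5966 0.022  0.2259]
chest (array([ 537.6678, -198.7856]), array([122.2951,  30.783 ]), 8.353036880493164, 205, np.float64(0.018596337233260596)) [269.678  189.3659] [136.0585  96.0341  65.5951]
knob [256.7 172.4] 0.59
stud [244.1 162.3] 0.93
pivot [247.7 202.8] 0.8
slot_end [241.9 184.3] 0.61
  return _methods._mean(a, axis=axis, dtype=dtype,
  ret = ret.dtype.type(ret / rcount)
```

```bash
cat > plan.py <<'E'
import sys, json, math
from h import *
def rows(obs,pos,Rt,n=None,grip=1.0):
    p=np.array(obs["ee_pos"]);R0=R.from_euler('xyz',obs["tcp_rot"],degrees=True)
    d=np.array(pos)-p; w=(R0.inv()*Rt).as_rotvec()
    if n is None: n=max(1,math.ceil(np.linalg.norm(d)/.048),math.ceil(np.linalg.norm(w)/.145))
    off=[];tw=np.round(w/n,3)
    Rc=R0;c=p.copy()
    for k in range(n):
        o=np.round(Rc.inv().apply((np.array(pos)-c)/(n-k))*100,2); off.append(o.tolist())
        c=c+Rc.apply(o/100); Rc=Rc*R.from_rotvec(tw)
    for i in range(0,n,5):
        m=min(5,n-i); print(json.dumps({"offset":off[i:i+5],"twist":[tw.tolist()]*m,"grip":[grip]*m}))
def tilt(yaw,t):  # tool y along +world y rotated by yaw ; t deg leaning: pointing (sin t,0,-cos t) in yaw frame
    return R.from_euler('z',yaw,degrees=True)*R.from_euler('y',-t,degrees=True)*R.from_euler('xyz',[180,0,180],degrees=True)
if __name__=="__main__":
    o=bot.get_obs(); a=[float(x) for x in sys.argv[1:]]
    print(o["time"],np.round(o["ee_pos"],4),np.round(o["tcp_rot"],2),np.round(o["q"],1),np.round(o["wrist_force"],1),round(o["opening"],4))
    Rt=tilt(a[3],a[4]); print("dir",Rt.apply([0,0,1]),"y",Rt.apply([0,1,0]))
    rows(o,a[:3],Rt,int(a[6]) if len(a)>6 and a[6]>0 else None,a[5] if len(a)>5 else 1.0)
E
python3 plan.py .46 .03 .33 0 0 1
python3 - <<'E'
from h import *
p=viewer.camera("wrist"); np.set_printoptions(precision=3,suppress=True); print(p["tool_from_camera"],p["vfov"])
E
```

```text
1.5 [0.2341 0.4976 0.2533] [-180.     0.   154.8] [64.8  5.  10.1 95.1 -0.  90. ] [-1.3  0.6  0.3] 0.0859
dir [ 1.49975978e-32  1.22464680e-16 -1.00000000e+00] y [1.2246468e-16 1.0000000e+00 1.2246468e-16]
{"offset": [[-3.67, -2.97, -0.7], [-3.55, -3.12, -0.7], [-3.42, -3.26, -0.7], [-3.28, -3.39, -0.7], [-3.15, -3.52, -0.7]], "twist": [[-0.0, 0.0, -0.04], [-0.0, 0.0, -0.04], [-0.0, 0.0, -0.04], [-0.0, 0.0, -0.04], [-0.0, 0.0, -0.04]], "grip": [1.0, 1.0, 1.0, 1.0, 1.0]}
{"offset": [[-3.0, -3.64, -0.69], [-2.86, -3.76, -0.7], [-2.7, -3.87, -0.69], [-2.55, -3.97, -0.7], [-2.38, -4.07, -0.69]], "twist": [[-0.0, 0.0, -0.04], [-0.0, 0.0, -0.04], [-0.0, 0.0, -0.04], [-0.0, 0.0, -0.04], [-0.0, 0.0, -0.04]], "grip": [1.0, 1.0, 1.0, 1.0, 1.0]}
{"offset": [[-2.22, -4.17, -0.7]], "twist": [[-0.0, 0.0, -0.04]], "grip": [1.0]}
[[-0.001 -0.966 -0.258  0.066]
 [ 1.    -0.001 -0.001  0.001]
 [ 0.001 -0.258  0.966 -0.121]
 [ 0.     0.     0.     1.   ]] 60.48094152384078
```

Request:
{"method": "move_arm", "body": {"offset": [[-3.67,-2.97,-0.7],[-3.55,-3.12,-0.7],[-3.42,-3.26,-0.7],[-3.28,-3.39,-0.7],[-3.15,-3.52,-0.7]], "twist": [[0,0,-0.04],[0,0,-0.04],[0,0,-0.04],[0,0,-0.04],[0,0,-0.04]], "grip": [1,1,1,1,1]}}

```text
time: 2.05
ee_pos: [0.3372, 0.2833, 0.2887]
tcp_rot: [180.0, 0.0, 166.4]
wrist_force: [1.4, 0.2, -0.1]
opening: 0.0857
grasp_force: 0.0
```

Request:
{"method": "move_arm", "body": {"offset": [[-3.0,-3.64,-0.7],[-2.86,-3.76,-0.7],[-2.7,-3.87,-0.7],[-2.55,-3.97,-0.7],[-2.38,-4.07,-0.7]], "twist": [[0,0,-0.04],[0,0,-0.04],[0,0,-0.04],[0,0,-0.04],[0,0,-0.04]], "grip": [1,1,1,1,1]}}

```text
time: 2.55
ee_pos: [0.4399, 0.0707, 0.3239]
tcp_rot: [180.0, 0.1, 177.8]
wrist_force: [1.1, 1.1, 0.6]
opening: 0.0855
grasp_force: 0.0
```

Request:
{"method": "move_arm", "body": {"offset": [[-2.22,-4.17,-0.7],[0,0,0]], "twist": [[0,0,-0.04],[0,0,0]], "grip": [1,1]}}

```text
time: 2.75
ee_pos: [0.4616, 0.0258, 0.3304]
tcp_rot: [-179.9, 0.0, 179.8]
wrist_force: [-0.6, 1.0, -0.2]
opening: 0.0851
grasp_force: 0.0
```

```bash
cat > c.py <<'E'
from h import *
import sys
np.set_printoptions(precision=4,suppress=True)
o=bot.get_obs(); print(o["time"],o["ee_pos"],o["tcp_rot"],o["q"])
w=viewer.camera("wrist"); cv2.imwrite(f"pics/{sys.argv[1]}.png",cv2.resize(w["color"][...,::-1],None,fx=1.5,fy=1.5))
S={"w":(w,o)}
for n in ["top","side"]: S[n]=(viewer.camera(n),None)
for th in ["knob","stud","pivot","slot_end","nest","lip"]:
    A=np.zeros((3,3));b=np.zeros(3)
    for n,(p,ob) in S.items():
        r=finder.pinpoint(p,th)
        if not r: continue
        q=r[0]; t,d=ray(p,q["position"],ob); d/=np.linalg.norm(d); M=(np.eye(3)-np.outer(d,d))
        print(th,n,np.round(q["position"],1),round(q["p"],2),at_depth(p,q["position"],ob))
        if n=="side" and th in("nest","lip","slot_end"): continue
        A+=M;b+=M@t
    if np.linalg.matrix_rank(A)==3: print("  tri",th,np.linalg.solve(A,b))
E
python3 c.py w1
```

```text
2.75 [0.4616 0.0258 0.3304] [-179.9443    0.0388  179.772 ] [  3.2311  -4.5141   9.3019 103.7806  -0.058    3.4591]
knob w [229.  330.8] 0.8 [0.5718 0.0072 0.2231]
knob top [303.  173.8] 0.39 [ 0.6972 -0.1447  0.0398]
knob side [253.7 172.4] 0.66 [0.5914 0.0134 0.2197]
  tri knob [ 0.6187 -0.0586  0.1842]
stud top [241.7 181.6] 0.63 [0.4934 0.031  0.7723]
stud side [244.6 161.4] 0.62 [0.6164 0.0445 0.2766]
  tri stud [0.62   0.0393 0.2747]
pivot w [269.6 308.9] 0.9 [0.615 0.045 0.13 ]
pivot side [246.1 203.4] 0.75 [0.6168 0.0503 0.132 ]
  tri pivot [0.6167 0.045  0.128 ]
slot_end w [243.9 338.9] 0.8 [0.5886 0.0188 0.212 ]
slot_end side [243.5 184.5] 0.66 [ 0.6342 -0.2547  0.0042]
nest w [267.  282.3] 0.75 [0.6259 0.0452 0.0535]
nest top [241.1 182.8] 0.38 [0.4913 0.0318 0.7744]
nest side [234.2 233.9] 0.78 [0.6522 0.1434 0.0889]
  tri nest [ 0.7199  0.0498 -0.1085]
lip w [266.6 324.5] 0.65 [0.6169 0.0407 0.1547]
lip side [221.4 226.2] 0.7 [0.7008 0.0222 0.024 ]
```

View pics/w1.png

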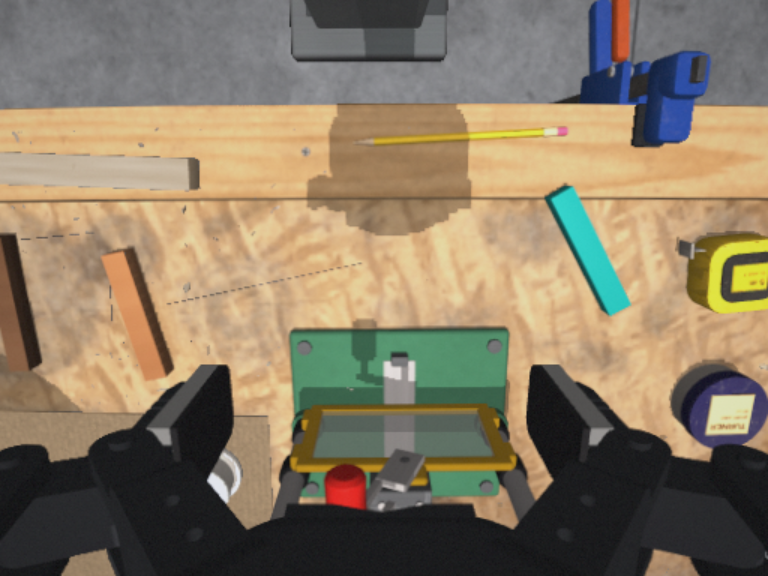

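Wrist view: base plate front corners at about (292,329) and (508,329) in the enlarged picture, so the press stands square to the robot; front stop at (399,359); chestnut blank around (138,315).

```bash
python3 - <<'E'
from h import *
np.set_printoptions(precision=4,suppress=True)
o=bot.get_obs(); p=viewer.camera("wrist")
hsv=cv2.cvtColor(p["color"],cv2.COLOR_RGB2HSV); h,s,v=[hsv[...,i].astype(int) for i in range(3)]
g=((h>60)&(h<85)&(s>90)); g[:,:190]=0;g[:,345:]=0
g=cv2.morphologyEx(g.astype(np.uint8),cv2.MORPH_OPEN,np.ones((3,3)))
# front edge: topmost green per column
P=[]
for c in range(203,332,4):
    r=np.argmax(g[:,c]); P.append(at_z(p,(c,r-.5),.012,o)[:2])
P=np.array(P); k=np.polyfit(P[:,1],P[:,0],1); print("front edge x=",k, "at y=.0437:",np.polyval(k,.0437), "yaw",-np.degrees(np.arctan(k[0])))
L=[];Rr=[]
for r in range(222,262,3):
    cs=np.where(g[r])[0]
    L.append(at_z(p,(cs[0]-.5,r),.012,o)[:2]);Rr.append(at_z(p,(cs[-1]+.5,r),.012,o)[:2])
L=np.array(L);Rr=np.array(Rr)
print("sides y",np.median(L,0),np.median(Rr,0),"mid",(np.median(L,0)+np.median(Rr,0))/2, np.polyfit(L[:,0],L[:,1],1),np.polyfit(Rr[:,0],Rr[:,1],1))
# chestnut: mask
w=((h>4)&(h<16)&(s>110)&(v>90)).astype(np.uint8); w[:,:60]=0;w[:,120:]=0;w[:155]=0;w[258:]=0
n,l,st,c=cv2.connectedComponentsWithStats(w); j=1+np.argmax(st[1:,4]); 
m=np.argwhere(l==j)[:,::-1]; Q=np.array([at_z(p,q,.02,o)[:2] for q in m]); print("chest",cv2.minAreaRect((Q*1000).astype(np.float32)),c[j],st[j])
# top view knob
b=((h<6)|(h>174))&(s>170); m=np.argwhere(b)[:,::-1]; 
X=[at_depth(p,q,o) for q in m]; X=np.array([x for x in X if x is not None and x[2]>.15]); print("knob",len(X),X.min(0),X.max(0))
E
python3 plan.py .579 .004 .30 0 0 1
```

```text
front edge x= [-0.0041  0.5519] at y=.0437: 0.5517048016909772 yaw 0.23497772447201348
sides y [ 0.5823 -0.0583] [0.5825 0.1476] mid [0.5824 0.0446] [-0.0108 -0.0518] [0.0093 0.1422]
chest ((537.0429077148438, -205.51779174804688), (126.2201919555664, 37.34236145019531), 11.306553840637207) [ 84.6667 211.416 ] [  64  167   45   88 1536]
knob 621 [ 0.4491 -0.0042  0.2045] [0.5843 0.0275 0.3823]
3.85 [0.46   0.03   0.3303] [-180.   -0. -180.] [  3.7  -4.7   9.1 103.8  -0.    3.7] [-0.  -0.2 -0.3] 0.0853
dir [ 1.49975978e-32  1.22464680e-16 -1.00000000e+00] y [1.2246468e-16 1.0000000e+00 1.2246468e-16]
{"offset": [[-3.97, -0.87, 1.01], [-3.96, -0.86, 1.01], [-3.97, -0.87, 1.01]], "twist": [[-0.0, -0.0, 0.0], [-0.0, -0.0, 0.0], [-0.0, -0.0, 0.0]], "grip": [1.0, 1.0, 1.0]}
```

```bash
python3 plan.py .5763 .0045 .30 0 35 1
```

```text
3.85 [0.46   0.03   0.3303] [-180.   -0. -180.] [  3.7  -4.7   9.1 103.8  -0.    3.7] [-0.  -0.2 -0.3] 0.0853
dir [ 5.73576436e-01  1.22464680e-16 -8.19152044e-01] y [3.00743382e-17 1.00000000e+00 1.70560048e-16]
{"offset": [[-2.33, -0.51, 0.61], [-2.23, -0.51, 0.88], [-2.11, -0.51, 1.15], [-1.96, -0.51, 1.4], [-1.77, -0.51, 1.62]], "twist": [[0.0, -0.122, 0.0], [0.0, -0.122, 0.0], [0.0, -0.122, 0.0], [0.0, -0.122, 0.0], [0.0, -0.122, 0.0]], "grip": [1.0, 1.0, 1.0, 1.0, 1.0]}
```

Request:
{"method": "move_arm", "body": {"offset": [[-2.33,-0.51,0.61],[-2.23,-0.51,0.88],[-2.11,-0.51,1.15],[-1.96,-0.51,1.4],[-1.77,-0.51,1.62]], "twist": [[0,-0.122,0],[0,-0.122,0],[0,-0.122,0],[0,-0.122,0],[0,-0.122,0]], "grip": [1,1,1,1,1]}}

```text
time: 4.35
ee_pos: [0.5771, 0.0043, 0.3008]
tcp_rot: [-180.0, 35.3, -180.0]
wrist_force: [0.2, -0.5, -0.5]
opening: 0.0856
grasp_force: 0.0
```

Request:
{"method": "move_arm", "body": {"offset": [[1.23,0,1.75],[1.23,0,1.75],[1.23,0,1.75],[1.22,0,1.75],[0,0,0]], "twist": [[0,0,0],[0,0,0],[0,0,0],[0,0,0],[0,0,0]], "grip": [1,1,1,1,1]}}

```text
time: 4.85
ee_pos: [0.5747, 0.0045, 0.2107]
tcp_rot: [-180.0, 34.6, -180.0]
wrist_force: [0.2, 0.5, -0.1]
opening: 0.0855
grasp_force: 0.0
```

```bash
python3 c.py w2; python3 plan.py .5763 .0045 .2145 0 35 1
```

```text
4.85 [0.5747 0.0045 0.2107] [-179.9964   34.6406 -179.9946] [  0.6028 -24.8989 -28.3603  51.8995  -0.3432   0.4915]
knob w [250.9 280.6] 0.63 [0.5648 0.0052 0.2186]
knob top [256.7 201.8] 0.62 [0.5815 0.0045 0.2219]
knob side [257.8 174.5] 0.42 [0.5791 0.0208 0.2165]
  tri knob [0.5819 0.0051 0.2091]
stud side [246.7 163.4] 0.88 [ 0.6239 -0.4173  0.0012]
pivot w [310.6 187.2] 0.75 [0.6151 0.0441 0.128 ]
pivot top [245.5 195.8] 0.8 [0.6166 0.0329 0.1451]
pivot side [249.1 201.1] 0.69 [ 0.6126 -0.149   0.0013]
  tri pivot [0.6125 0.0382 0.1328]
slot_end w [278.9 252.1] 0.74 [0.9171 0.0475 0.0002]
slot_end top [248.5 189.5] 0.59 [0.6242 0.0235 0.185 ]
slot_end side [244.  185.9] 0.46 [ 0.6321 -0.2433  0.0053]
  tri slot_end [0.6281 0.0226 0.1694]
nest w [290.6 123.5] 0.57 [0.6256 0.0378 0.0465]
nest top [245.2 196.2] 0.58 [0.6154 0.0338 0.1456]
nest side [235.6 234.1] 0.69 [0.648  0.1454 0.0897]
  tri nest [0.6416 0.0378 0.0267]
lip w [290.  178.2] 0.86 [0.6245 0.0325 0.1111]
lip side [220.9 227.3] 0.73 [0.7028 0.0214 0.0188]
5.9 [0.5761 0.0045 0.2145] [ 180.     34.95 -179.99] [  0.6 -24.9 -28.1  51.9  -0.3   0.5] [-0.5  0.   0. ] 0.0854
dir [ 5.73576436e-01  1.22464680e-16 -8.19152044e-01] y [3.00743382e-17 1.00000000e+00 1.70560048e-16]
{"offset": [[-0.01, -0.0, 0.01]], "twist": [[0.0, -0.001, 0.0]], "grip": [1.0]}
```

View pics/w2.png

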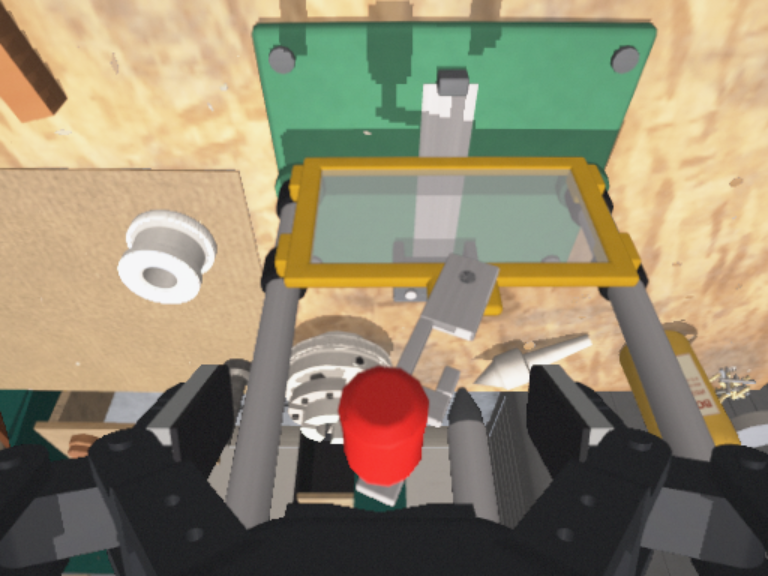

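The knob (383,425) sits midway between the fingers, the bar running from its pivot at (465,277). Close.

Request:
{"method": "move_arm", "body": {"offset": [[0,0,0],[0,0,0],[0,0,0],[0,0,0],[0,0,0]], "twist": [[0,0,0],[0,0,0],[0,0,0],[0,0,0],[0,0,0]], "grip": [0,0,0,0,0], "force": 50}}

```text
time: 6.4
ee_pos: [0.5761, 0.0045, 0.2147]
tcp_rot: [-180.0, 35.0, -180.0]
wrist_force: [-2.0, -0.8, 0.1]
opening: 0.0223
grasp_force: 48.8
```

Request:
{"method": "move_arm", "body": {"offset": [[0,0,0],[0,0,0],[0,0,0],[0,0,0]], "twist": [[0,0,0],[0,0,0],[0,0,0],[0,0,0]], "grip": [0,0,0,0]}}

```text
time: 6.8
ee_pos: [0.5761, 0.0045, 0.2146]
tcp_rot: [-180.0, 35.0, -180.0]
wrist_force: [-2.0, -1.7, 2.0]
opening: 0.0225
grasp_force: 48.9
```

Request:
{"method": "move_arm", "body": {"offset": [[-1.17,-0.4,-1.68],[-1.17,-0.4,-1.68],[-1.18,-0.4,-1.68],[-1.18,-0.16,-1.68],[-1.17,0,-1.67]], "twist": [[0,0,0],[0,0,0],[0,0,0],[0,0,0],[0,0,0]], "grip": [0,0,0,0,0]}}

```text
time: 7.3
ee_pos: [0.576, -0.0087, 0.3162]
tcp_rot: [179.9, 34.8, -180.0]
wrist_force: [3.5, 2.0, -5.3]
opening: 0.0224
grasp_force: 50.6
```

Request:
{"method": "move_arm", "body": {"offset": [[0,0,0],[0,0,0],[0,0,0]], "twist": [[0,0,0],[0,0,0],[0,0,0]], "grip": [0,0,0]}}

```text
time: 7.6
ee_pos: [0.5761, -0.0087, 0.3149]
tcp_rot: [180.0, 34.8, -180.0]
wrist_force: [3.2, 2.8, -4.9]
opening: 0.0225
grasp_force: 50.7
```

```bash
python3 - <<'E'
from h import *
o=bot.get_obs();print(o["ee_pos"],o["tcp_rot"],o["wrist_force"],o["opening"])
p=viewer.camera("wrist");cv2.imwrite("pics/w3.png",cv2.resize(p["color"][...,::-1],None,fx=1.2,fy=1.2)); s=viewer.camera("side"); cv2.imwrite("pics/s3.png",cv2.resize(s["color"][90:290,160:340,::-1],None,fx=3,fy=3)); 
for th in ["knob","stud","pivot","slot_end"]:
  for P,ob in((p,o),(s,None)):
    for q in finder.pinpoint(P,th)[:1]: print(th,np.round(q["position"]),round(q["p"],2),at_depth(P,q["position"],ob))
a=cv2.resize(p["color"][...,::-1],(512,384)); b=cv2.resize(s["color"][130:260,200:288,::-1],(260,384)); cv2.imwrite("pics/ws3.png",np.hstack([a,b]))
E
```

```text
[ 0.57605873 -0.00872365  0.31490459] [ 179.96877971   34.83157186 -179.97136399] [ 3.2015084   2.80551928 -4.90723065] 0.022462565697195406
knob [252. 272.] 0.71 [ 0.56478587 -0.00768185  0.31990007]
knob [222. 198.] 0.67 [ 0.70551862 -0.12775837  0.03132824]
stud [345. 244.] 0.8 [0.61321079 0.0451016  0.27810434]
stud [244. 161.] 0.69 [0.61846174 0.04441723 0.27656275]
pivot [332. 188.] 0.7 [0.6152135  0.04436901 0.23476162]
pivot [246. 173.] 0.59 [ 0.62420232 -0.34132333  0.00321215]
slot_end [236. 235.] 0.63 [0.6487888  0.14183548 0.0818718 ]
```

View pics/ws3.png

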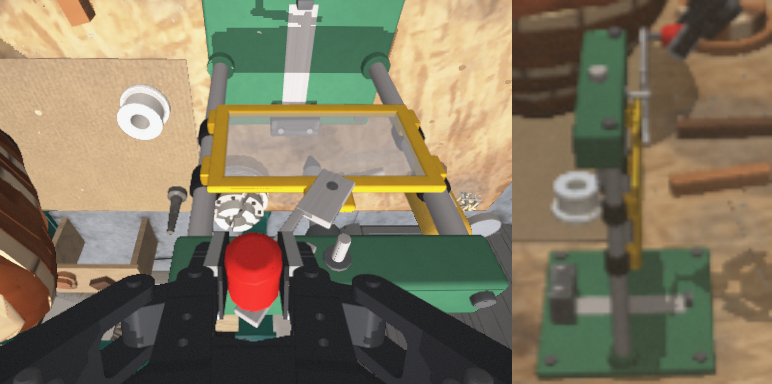

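Wrist view: knob held at (253,270), stud at (340,245) clear to the right of the leaning bar, guard raised to about 0.109. Swing the bar upright along its arc.

Request:
{"method": "move_arm", "body": {"offset": [[-0.22,0.5,-0.31],[-0.2,0.5,-0.29],[-0.14,0.53,-0.19],[-0.13,0.53,-0.19],[-0.1,0.55,-0.14]], "twist": [[0,0,0],[0,0,0],[0,0,0],[0,0,0],[0,0,0]], "grip": [0,0,0,0,0]}}

```text
time: 8.6
ee_pos: [0.5762, 0.0175, 0.331]
tcp_rot: [-180.0, 35.0, -180.0]
wrist_force: [-1.6, 0.3, -4.6]
opening: 0.0224
grasp_force: 51.0
```

Request:
{"method": "move_arm", "body": {"offset": [[-0.1,0.56,-0.13],[-0.06,0.57,-0.08],[-0.05,0.58,-0.08],[-0.02,0.5,-0.03],[-0.01,0.49,-0.01]], "twist": [[0,0,0],[0,0,0],[0,0,0],[0,0,0],[0,0,0]], "grip": [0,0,0,0,0]}}

```text
time: 9.1
ee_pos: [0.5762, 0.0444, 0.3346]
tcp_rot: [-180.0, 34.9, -180.0]
wrist_force: [-3.4, -0.1, -4.2]
opening: 0.0224
grasp_force: 51.1
```

Request:
{"method": "move_arm", "body": {"offset": [[0,0,0],[0,0,0]], "twist": [[0,0,0],[0,0,0]], "grip": [0,0]}}

```text
time: 9.3
ee_pos: [0.5762, 0.0443, 0.3346]
tcp_rot: [180.0, 34.9, -180.0]
wrist_force: [-4.4, -0.1, -3.9]
opening: 0.0225
grasp_force: 51.2
```

```bash
cat > d.py <<'E'
from h import *
import sys
o=bot.get_obs();print(o["ee_pos"],o["tcp_rot"],o["wrist_force"],o["opening"])
p=viewer.camera("wrist"); s=viewer.camera("side")
for th in ["knob","stud","pivot","slot_end"]:
  for P,ob in((p,o),(s,None)):
    for q in finder.pinpoint(P,th)[:1]: print(th,np.round(q["position"]),round(q["p"],2),at_depth(P,q["position"],ob))
a=cv2.resize(p["color"][...,::-1],(512,384)); b=cv2.resize(s["color"][130:260,200:288,::-1],(260,384)); cv2.imwrite(f"pics/{sys.argv[1]}.png",np.hstack([a,b]))
E
python3 d.py ws4
```

```text
[0.57622143 0.04427693 0.33456648] [ 179.99153269   34.93200972 -179.96534894] [-4.37413673 -0.11113406 -3.86927636] 0.022493914241145614
knob [252. 270.] 0.8 [0.56400161 0.04558199 0.33924988]
knob [256. 147.] 0.41 [0.58210021 0.06674772 0.33506894]
stud [258. 216.] 0.71 [0.63598823 0.0493476  0.26230697]
stud [246. 164.] 0.85 [ 0.62646169 -0.40694465  0.00495506]
pivot [252. 170.] 0.82 [0.61472049 0.04537119 0.23849626]
pivot [244. 172.] 0.6 [0.62025855 0.05219293 0.24715993]
slot_end [251. 237.] 0.77 [0.56424727 0.0449334  0.32476486]
slot_end [241. 157.] 0.66 [ 0.64818482 -0.46311856  0.00727564]
```

View pics/ws4.png

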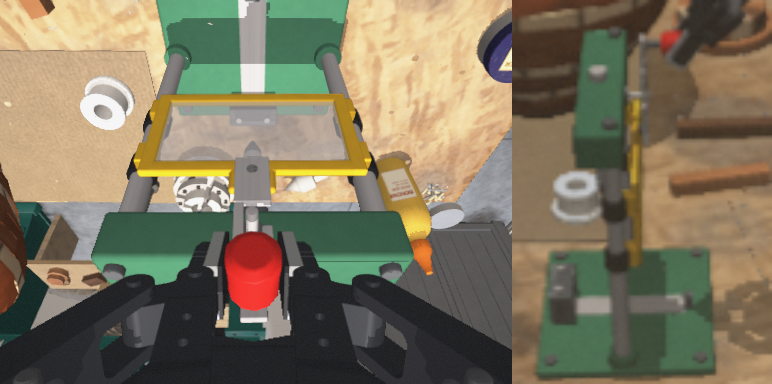

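The bar is upright with the stud showing in its slot at (252,215). Lower about 17 mm.

Request:
{"method": "move_arm", "body": {"offset": [[0.2,0,0.28],[0.2,0,0.28],[0.2,0,0.28],[0.2,0,0.28],[0.17,0,0.25]], "twist": [[0,0,0],[0,0,0],[0,0,0],[0,0,0],[0,0,0]], "grip": [0,0,0,0,0]}}

```text
time: 10.3
ee_pos: [0.5763, 0.0439, 0.3178]
tcp_rot: [-180.0, 35.0, -180.0]
wrist_force: [-6.7, -0.1, 2.9]
opening: 0.0224
grasp_force: 52.2
```

Request:
{"method": "move_arm", "body": {"offset": [[0.06,0,0.08],[0,0,0],[0,0,0]], "twist": [[0,0,0],[0,0,0],[0,0,0]], "grip": [0,0,0]}}

```text
time: 10.6
ee_pos: [0.5763, 0.044, 0.3178]
tcp_rot: [-180.0, 35.0, -180.0]
wrist_force: [-7.6, -0.5, -0.1]
opening: 0.0221
grasp_force: 51.7
```

Request:
{"method": "move_arm", "body": {"offset": [[0,0,0],[0,0,0],[0,0,0],[0,0,-1],[0,0,-4]], "twist": [[0,0,0],[0,0,0],[0,0,0],[0,0,0],[0,0,0]], "grip": [0.7,0.7,0.7,0.7,0.7]}}

```text
time: 11.1
ee_pos: [0.5471, 0.0439, 0.3543]
tcp_rot: [-180.0, 34.6, -180.0]
wrist_force: [-0.3, -0.7, 0.2]
opening: 0.0595
grasp_force: 0.0
```

Request:
{"method": "move_arm", "body": {"offset": [[0,0,-4],[0,0,-4],[0,0,-3],[0,0,0]], "twist": [[0,0,0],[0,0,0],[0,0,0],[0,0,0]], "grip": [0.6,0.6,0.6,0.6]}}

```text
time: 11.5
ee_pos: [0.483, 0.044, 0.4545]
tcp_rot: [179.9, 35.5, 180.0]
wrist_force: [0.1, -0.7, 0.1]
opening: 0.051
grasp_force: 0.0
```

```bash
python3 d.py ws5; python3 - <<'E'
from b import *
p=viewer.camera("top"); X=cloud(p); hsv=cv2.cvtColor(p["color"],cv2.COLOR_RGB2HSV); h,s,v=[hsv[...,i].astype(int) for i in range(3)]
w=(h>4)&(h<16)&(s>110)&(np.abs(X[...,1]+.2)<.1)&(np.abs(X[...,0]-.53)<.1)&(X[...,2]>.012)&(X[...,2]<.03)
k,l,st,c=cv2.connectedComponentsWithStats(w.astype(np.uint8)); j=1+np.argmax(st[1:,4])
Q=np.array([at_z(p,q,.02)[:2] for q in np.argwhere(l==j)[:,::-1]]); print(cv2.minAreaRect((Q*1000).astype(np.float32)))
E
```

```text
[0.48302099 0.04404509 0.45446741] [179.92230832  35.45244285 179.98245323] [ 0.06097971 -0.72308672  0.1385127 ] 0.05095240920404792
knob [250. 178.] 0.7 [0.56653861 0.04302529 0.32541178]
knob [254. 149.] 0.51 [0.58851995 0.05398462 0.32073033]
stud [255. 173.] 0.85 [0.56447326 0.04720429 0.32187699]
stud [242. 160.] 0.74 [0.62478823 0.04186072 0.27892175]
pivot [253. 141.] 0.83 [0.61457485 0.04542007 0.22413705]
pivot [242. 176.] 0.7 [0.62453959 0.04575096 0.22924098]
slot_end [250. 174.] 0.88 [0.56511286 0.04328086 0.32325555]
slot_end [240. 163.] 0.69 [ 0.649152   -0.41170722  0.00697055]
((537.27734375, -202.60110473632812), (124.60527801513672, 23.833711624145508), 11.106943130493164)
```

View pics/ws5.png

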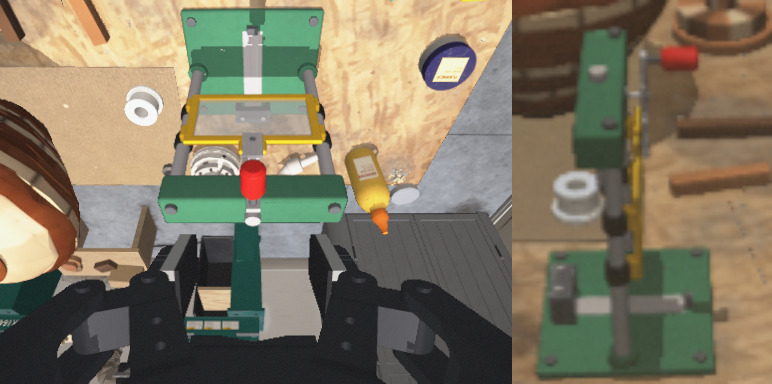

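Guard hangs alone: bar upright, knob free at (253,178), open fingers clear. Next the blank.

```bash
python3 plan.py .475 -.2155 .10 11.1 50 0.6 10
```

```text
12.05 [0.4847 0.044  0.4475] [-179.99   34.9  -179.99] [  7.5 -28.4  -3.3  80.4  -4.3   6.2] [-0.1  0.4  0.2] 0.0512
dir [ 0.75171379  0.14748038 -0.64278761] y [-1.92521967e-01  9.81292664e-01  1.66533454e-16]
{"offset": [[2.07, -2.59, 2.79], [2.18, -2.6, 2.71], [2.28, -2.61, 2.61], [2.38, -2.61, 2.52], [2.49, -2.6, 2.42]], "twist": [[-0.013, -0.026, -0.014], [-0.013, -0.026, -0.014], [-0.013, -0.026, -0.014], [-0.013, -0.026, -0.014], [-0.013, -0.026, -0.014]], "grip": [0.6, 0.6, 0.6, 0.6, 0.6]}
{"offset": [[2.58, -2.6, 2.32], [2.68, -2.59, 2.22], [2.77, -2.58, 2.12], [2.86, -2.57, 2.01], [2.95, -2.55, 1.91]], "twist": [[-0.013, -0.026, -0.014], [-0.013, -0.026, -0.014], [-0.013, -0.026, -0.014], [-0.013, -0.026, -0.014], [-0.013, -0.026, -0.014]], "grip": [0.6, 0.6, 0.6, 0.6, 0.6]}
```

Request:
{"method": "move_arm", "body": {"offset": [[2.07,-2.59,2.79],[2.18,-2.6,2.71],[2.28,-2.61,2.61],[2.38,-2.61,2.52],[2.49,-2.6,2.42]], "twist": [[-0.013,-0.026,-0.014],[-0.013,-0.026,-0.014],[-0.013,-0.026,-0.014],[-0.013,-0.026,-0.014],[-0.013,-0.026,-0.014]], "grip": [0.6,0.6,0.6,0.6,0.6]}}

```text
time: 12.55
ee_pos: [0.4794, -0.0866, 0.273]
tcp_rot: [179.5, 42.5, -174.8]
wrist_force: [0.7, -0.6, -0.4]
opening: 0.0512
grasp_force: 0.0
```

Request:
{"method": "move_arm", "body": {"offset": [[2.58,-2.6,2.32],[2.68,-2.59,2.22],[2.77,-2.58,2.12],[2.86,-2.57,2.01],[2.95,-2.55,1.91]], "twist": [[-0.013,-0.026,-0.014],[-0.013,-0.026,-0.014],[-0.013,-0.026,-0.014],[-0.013,-0.026,-0.014],[-0.013,-0.026,-0.014]], "grip": [0.6,0.6,0.6,0.6,0.6]}}

```text
time: 13.05
ee_pos: [0.4747, -0.2166, 0.0996]
tcp_rot: [180.0, 50.0, -169.1]
wrist_force: [1.4, -0.7, 0.4]
opening: 0.0513
grasp_force: 0.0
```

Request:
{"method": "move_arm", "body": {"offset": [[0,0,0],[0,0,0]], "twist": [[0,0,0],[0,0,0]], "grip": [0.6,0.6]}}

```text
time: 13.25
ee_pos: [0.4747, -0.2157, 0.0995]
tcp_rot: [179.7, 49.8, -169.4]
wrist_force: [-0.4, 0.7, 0.8]
opening: 0.0515
grasp_force: 0.0
```

```bash
cat > e.py <<'E'
from h import *
o=bot.get_obs(); p=viewer.camera("wrist"); cv2.imwrite("pics/w6.png",cv2.resize(p["color"][...,::-1],None,fx=1.2,fy=1.2))
hsv=cv2.cvtColor(p["color"],cv2.COLOR_RGB2HSV); h,s,v=[hsv[...,i].astype(int) for i in range(3)]
ok=p["depth"]>0; w=(h>4)&(h<18)&(s>100)&ok
Q=[]
for q in np.argwhere(w)[:,::-1]:
    t,d=ray(p,q,o); X=t+d*p["depth"][q[1],q[0]]
    if .013<X[2]<.03 and abs(X[0]-.54)<.1 and abs(X[1]+.2)<.06: Q.append(X)
Q=np.array(Q); m=Q[:,2]>.0165; print(len(Q),m.sum(),np.median(Q[m,2]),cv2.minAreaRect((Q[m][:,:2]*1000).astype(np.float32)))
E
python3 e.py; python3 plan.py .4835 -.2141 .0259 11.1 50 0.6 4
```

```text
3548 3334 0.01957002245900777 ((536.5526123046875, -201.58572387695312), (126.6139907836914, 22.088613510131836), 11.313084602355957)
13.3 [ 0.4755 -0.2155  0.1014] [ 179.88   49.91 -169.2 ] [-42.4 -29.8 -49.   35.5  37.9 -40.8] [ 0.3 -0.5  1.1] 0.0515
dir [ 0.75171379  0.14748038 -0.64278761] y [-1.92521967e-01  9.81292664e-01  1.66533454e-16]
{"offset": [[1.31, -0.0, 1.37], [1.31, -0.01, 1.37], [1.32, -0.0, 1.37], [1.31, -0.0, 1.37]], "twist": [[-0.0, -0.0, -0.001], [-0.0, -0.0, -0.001], [-0.0, -0.0, -0.001], [-0.0, -0.0, -0.001]], "grip": [0.6, 0.6, 0.6, 0.6]}
```

View pics/w6.png

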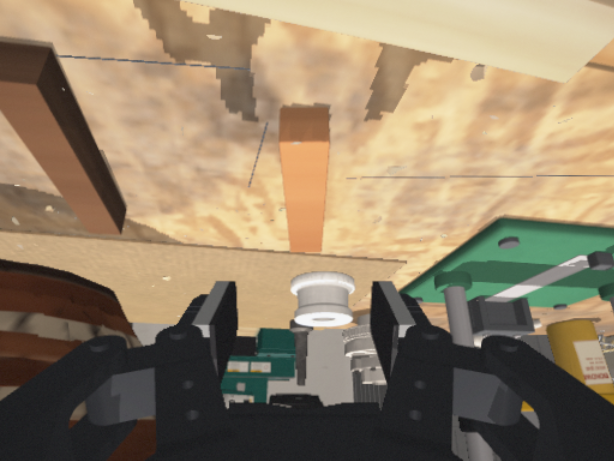

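Chestnut blank (304,180) lies straight ahead between the fingers; dark blank at left (70,140). Descend.

Request:
{"method": "move_arm", "body": {"offset": [[1.31,0.03,1.37],[1.31,0.03,1.37],[1.32,0.03,1.37],[1.31,0.03,1.37],[0,0,0]], "twist": [[0,0,0],[0,0,0],[0,0,0],[0,0,0],[0,0,0]], "grip": [0.6,0.6,0.6,0.6,0.6]}}

```text
time: 13.8
ee_pos: [0.4832, -0.2112, 0.0248]
tcp_rot: [179.8, 49.9, -169.1]
wrist_force: [-0.2, 0.4, 0.3]
opening: 0.051
grasp_force: 0.0
```

Request:
{"method": "move_arm", "body": {"offset": [[0,0,0],[0,0,0],[0,0,0],[0,0,0],[0,0,0]], "twist": [[0,0,0],[0,0,0],[0,0,0],[0,0,0],[0,0,0]], "grip": [0.6,0,0,0,0], "force": 40}}

```text
time: 14.3
ee_pos: [0.4837, -0.2132, 0.027]
tcp_rot: [-180.0, 50.0, -169.0]
wrist_force: [-6.1, 0.9, 8.4]
opening: 0.0207
grasp_force: 40.3
```

Request:
{"method": "move_arm", "body": {"offset": [[0,0,0],[0,0,0],[0,0,0]], "twist": [[0,0,0],[0,0,0],[0,0,0]], "grip": [0,0,0]}}

```text
time: 14.6
ee_pos: [0.4837, -0.2131, 0.027]
tcp_rot: [-180.0, 50.1, -169.0]
wrist_force: [-4.4, 1.9, 8.1]
opening: 0.0211
grasp_force: 40.3
```

Request:
{"method": "move_arm", "body": {"offset": [[-1.53,0,-1.29],[-1.53,0,-1.29],[-1.53,0,-1.29],[-1.53,0,-1.29],[-1.53,0,-1.29]], "twist": [[0,0,0],[0,0,0],[0,0,0],[0,0,0],[0,0,0]], "grip": [0,0,0,0,0]}}

```text
time: 15.1
ee_pos: [0.4827, -0.2128, 0.1263]
tcp_rot: [179.9, 49.9, -169.2]
wrist_force: [-0.0, -1.3, -1.1]
opening: 0.0211
grasp_force: 39.2
```

```bash
cat > f.py <<'E'
# usage: f.py farx farz phi n : blank far lower edge at (farx, Y, farz), tilt phi
import sys
from plan import *
L,Hh=.117,.027     # far end ahead of TCP, underside below TCP (level, t=50)
Y=.0444
def tcp(fx,fz,phi):
    c,s=np.cos(np.radians(phi)),np.sin(np.radians(phi))
    # blank frame: a=(c,-s) along, b=(s,c) up ; TCP = far - L*a + H*b
    return [fx-L*c+Hh*s, Y, fz+L*s+Hh*c], tilt(0,50-phi)
if __name__=="__main__":
    a=[float(x) for x in sys.argv[1:]]; o=bot.get_obs(); np.set_printoptions(precision=4,suppress=True)
    print(o["time"],o["ee_pos"],o["tcp_rot"],o["q"],o["wrist_force"],round(o["opening"],4))
    pos,Rt=tcp(*a[:3]); print("target",np.array(pos)); rows(o,pos,Rt,int(a[3]) if a[3]>0 else None,0)
E
python3 f.py .56 .06 12 10; python3 - <<'E'
from b import *
o=bot.get_obs(); print(o["ee_pos"],o["tcp_rot"])
p=viewer.camera("top"); X=cloud(p); hsv=cv2.cvtColor(p["color"],cv2.COLOR_RGB2HSV); h,s,v=[hsv[...,i].astype(int) for i in range(3)]
w=(h>4)&(h<16)&(s>110)&(np.abs(X[...,1]+.2)<.1)&(np.abs(X[...,0]-.53)<.1)&(X[...,2]>.08)&(X[...,2]<.14)
P=X[w]; print(rect(P), P[:,2].min(),P[:,2].max(), P[np.argmax(P[:,0])])
E
```

```text
15.1 [ 0.4827 -0.2128  0.1263] [ 179.895    49.9049 -169.1747] [-41.3609 -30.4895 -46.6346  37.877   37.2619 -39.7403] [-0.0362 -1.3388 -1.1188] 0.0211
target [0.4512 0.0444 0.1107]
{"offset": [[0.01, 2.59, 0.24], [0.04, 2.59, 0.2], [0.07, 2.59, 0.17], [0.1, 2.59, 0.14], [0.14, 2.59, 0.11]], "twist": [[0.013, 0.021, 0.014], [0.013, 0.021, 0.014], [0.013, 0.021, 0.014], [0.013, 0.021, 0.014], [0.013, 0.021, 0.014]], "grip": [0, 0, 0, 0, 0]}
{"offset": [[0.17, 2.59, 0.08], [0.21, 2.59, 0.05], [0.24, 2.58, 0.02], [0.28, 2.58, -0.01], [0.31, 2.57, -0.04]], "twist": [[0.013, 0.021, 0.014], [0.013, 0.021, 0.014], [0.013, 0.021, 0.014], [0.013, 0.021, 0.014], [0.013, 0.021, 0.014]], "grip": [0, 0, 0, 0, 0]}
[ 0.4827 -0.2128  0.1263] [ 179.895    49.9049 -169.1747]
(array([ 537.0192, -203.1717]), array([124.6033,  22.8801]), 10.631319046020508, 375, np.float64(0.11751413719981874)) 0.09723807443354104 0.12514015272917067 [ 0.5989 -0.1957  0.115 ]
```

Request:
{"method": "move_arm", "body": {"offset": [[0.01,2.59,0.24],[0.04,2.59,0.2],[0.07,2.59,0.17],[0.1,2.59,0.14],[0.14,2.59,0.11]], "twist": [[0.013,0.021,0.014],[0.013,0.021,0.014],[0.013,0.021,0.014],[0.013,0.021,0.014],[0.013,0.021,0.014]], "grip": [0,0,0,0,0]}}

```text
time: 15.65
ee_pos: [0.4666, -0.0835, 0.1172]
tcp_rot: [179.4, 43.8, -175.1]
wrist_force: [0.3, 0.4, -0.6]
opening: 0.0212
grasp_force: 39.3
```

Request:
{"method": "move_arm", "body": {"offset": [[0.17,2.59,0.08],[0.21,2.59,0.05],[0.24,2.58,0.02],[0.28,2.58,-0.01],[0.31,2.57,-0.04]], "twist": [[0.013,0.021,0.014],[0.013,0.021,0.014],[0.013,0.021,0.014],[0.013,0.021,0.014],[0.013,0.021,0.014]], "grip": [0,0,0,0,0]}}

```text
time: 16.15
ee_pos: [0.4584, 0.0436, 0.1096]
tcp_rot: [179.6, 37.4, 179.8]
wrist_force: [0.7, -0.2, -0.0]
opening: 0.021
grasp_force: 39.3
```

Request:
{"method": "move_arm", "body": {"offset": [[0,0,0],[0,0,0]], "twist": [[0,0,0],[0,0,0]], "grip": [0,0]}}

```text
time: 16.35
ee_pos: [0.4587, 0.0433, 0.1094]
tcp_rot: [179.6, 37.4, 180.0]
wrist_force: [-0.3, -0.1, -1.2]
opening: 0.0206
grasp_force: 39.4
```

```bash
sed -i 's/L,Hh=.117,.027 /L,Hh=.1175,.027 /' f.py; python3 f.py .60 .036 12 4;python3 - <<'E'
from h import *
o=bot.get_obs(); p=viewer.camera("wrist"); s=viewer.camera("side")
for th in ["nest","lip","chestnut_blank"]:
    for q in finder.pinpoint(p,th)[:2]: print(th,np.round(q["position"]),round(q["p"],2),at_depth(p,q["position"],o))
a=cv2.resize(p["color"][...,::-1],(512,384)); b=cv2.resize(s["color"][180:270,200:320,::-1],(288,216)); b=np.vstack([b,np.zeros((168,288,3),np.uint8)])
cv2.imwrite("pics/ws7.png",np.hstack([a,b]))
E
```

```text
16.35 [0.4587 0.0433 0.1094] [179.5818  37.413  179.9683] [  7.9072 -46.6124 -52.2854  47.1337  -4.3979   6.3169] [-0.2605 -0.1082 -1.2263] 0.0206
target [0.4907 0.0444 0.0868]
{"offset": [[-0.29, 0.02, 0.93], [-0.29, 0.02, 0.94], [-0.29, 0.02, 0.93], [-0.29, 0.03, 0.94]], "twist": [[0.002, -0.003, -0.0], [0.002, -0.003, -0.0], [0.002, -0.003, -0.0], [0.002, -0.003, -0.0]], "grip": [0, 0, 0, 0]}
lip [252. 308.] 0.65 [0.70148239 0.04477573 0.04298659]
chestnut_blank [506. 127.] 0.61 [0.45807571 0.19356703 0.01992298]
chestnut_blank [255. 243.] 0.56 [0.4489775  0.04557174 0.10067655]
```

View pics/ws7.png

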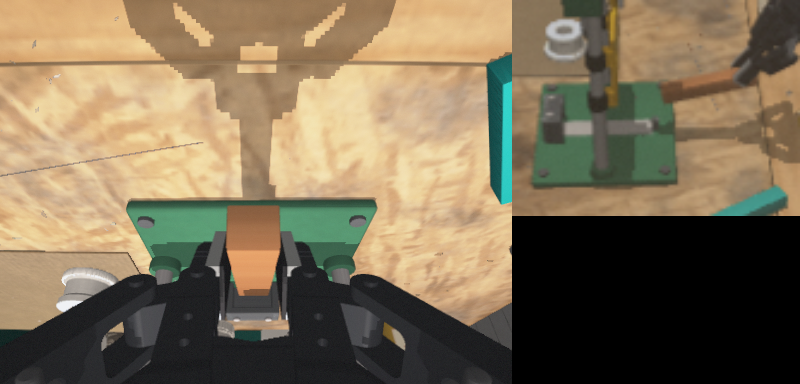

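Blank held straight and tilted far end down, in line with the lip block (252,305) behind it; lip measured at x 0.7015, y 0.0448, which agrees with the press pose. Advance.

Request:
{"method": "move_arm", "body": {"offset": [[-0.29,0.03,0.93],[-0.29,0.03,0.94],[-0.29,0.03,0.93],[-0.29,0.03,0.94],[0,0,0]], "twist": [[0.002,-0.003,0],[0.002,-0.003,0],[0.002,-0.003,0],[0.002,-0.003,0],[0,0,0]], "grip": [0,0,0,0,0]}}

```text
time: 17.1
ee_pos: [0.4908, 0.043, 0.0861]
tcp_rot: [-179.9, 38.0, 179.7]
wrist_force: [0.2, 0.1, -0.8]
opening: 0.0212
grasp_force: 39.4
```

```bash
python3 f.py .687 .016 12 5
```

```text
17.1 [0.4908 0.043  0.0861] [-179.948    38.0305  179.7451] [  7.6079 -40.2702 -52.3471  40.1606  -4.8863   6.2086] [ 0.2053  0.1411 -0.7641] 0.0212
target [0.5777 0.0444 0.0668]
{"offset": [[-1.13, 0.04, 1.37], [-1.13, 0.03, 1.37], [-1.13, 0.03, 1.38], [-1.13, 0.03, 1.37], [-1.14, 0.03, 1.38]], "twist": [[-0.001, 0.0, -0.001], [-0.001, 0.0, -0.001], [-0.001, 0.0, -0.001], [-0.001, 0.0, -0.001], [-0.001, 0.0, -0.001]], "grip": [0, 0, 0, 0, 0]}
```

Request:
{"method": "move_arm", "body": {"offset": [[-1.13,0.03,1.37],[-1.13,0.03,1.37],[-1.13,0.03,1.38],[-1.13,0.03,1.37],[-1.14,0.03,1.38]], "twist": [[0,0,0],[0,0,0],[0,0,0],[0,0,0],[0,0,0]], "grip": [0,0,0,0,0]}}

```text
time: 17.6
ee_pos: [0.5783, 0.0443, 0.0682]
tcp_rot: [-180.0, 38.1, 179.8]
wrist_force: [-1.4, -0.1, 0.2]
opening: 0.0206
grasp_force: 39.4
```

Request:
{"method": "move_arm", "body": {"offset": [[0,0,0],[0,0,0]], "twist": [[0,0,0],[0,0,0]], "grip": [0,0]}}

```text
time: 17.8
ee_pos: [0.5772, 0.0445, 0.0678]
tcp_rot: [-180.0, 38.0, 179.8]
wrist_force: [-0.1, 0.7, -0.2]
opening: 0.0212
grasp_force: 39.4
```

```bash
python3 f.py .710 .0145 10 4;python3 - <<'E'
from h import *
s=viewer.camera("side"); o=bot.get_obs();p=viewer.camera("wrist")
a=cv2.resize(p["color"][...,::-1],(512,384)); b=cv2.resize(s["color"][190:260,205:301,::-1],(288,210),interpolation=cv2.INTER_CUBIC); b=np.vstack([b,np.zeros((174,288,3),np.uint8)])
cv2.imwrite("pics/ws8.png",np.hstack([a,b]))
E
```

```text
17.8 [0.5772 0.0445 0.0678] [-179.9612   38.0456  179.7808] [  6.2294 -23.3956 -44.9193  30.6105  -4.0077   5.0868] [-0.1353  0.6684 -0.1865] 0.0212
target [0.599  0.0444 0.0615]
{"offset": [[-0.33, -0.0, 0.46], [-0.33, -0.0, 0.46], [-0.32, -0.0, 0.46], [-0.32, -0.01, 0.47]], "twist": [[-0.001, -0.009, -0.001], [-0.001, -0.009, -0.001], [-0.001, -0.009, -0.001], [-0.001, -0.009, -0.001]], "grip": [0, 0, 0, 0]}
```

View pics/ws8.png

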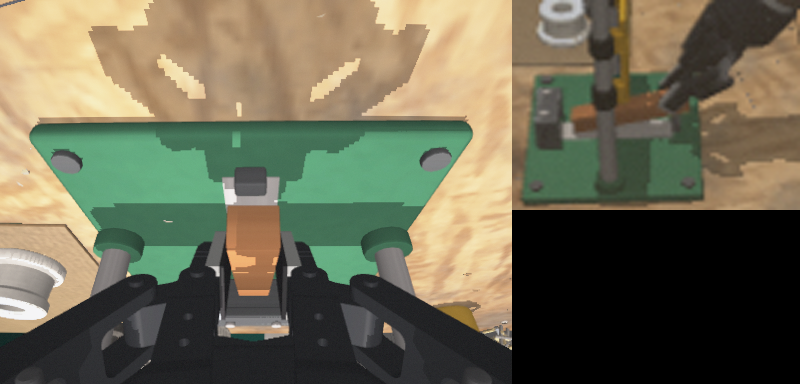

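The blank lies tilted between the stop (250,180) and the lip, well in line. Push its far end under the lip.

Request:
{"method": "move_arm", "body": {"offset": [[-0.33,0,0.46],[-0.33,0,0.46],[-0.32,0,0.46],[-0.32,0,0.46],[0,0,0]], "twist": [[0,-0.009,0],[0,-0.009,0],[0,-0.009,0],[0,-0.009,0],[0,0,0]], "grip": [0,0,0,0,0]}}

```text
time: 18.4
ee_pos: [0.5996, 0.045, 0.0611]
tcp_rot: [-180.0, 40.2, 179.8]
wrist_force: [-0.8, 0.7, 0.4]
opening: 0.021
grasp_force: 39.4
```

```bash
python3 f.py .711 .013 5 4; python3 - <<'E'
from h import *
# near edge of blank top vs stop, from wrist depth along the centre line y=.0444
o=bot.get_obs();p=viewer.camera("wrist"); print(o["ee_pos"])
c=int(proj(p,[.59,.0444,.05],o)[0])
for r in range(90,330,4):
    x=at_depth(p,(c,r),o)
    if x is not None: print(r,np.round(x*1000).astype(int),p["color"][r,c],end="; ")
E
```

```text
18.4 [0.5996 0.045  0.0611] [-179.961    40.1527  179.8284] [  6.0602 -20.6405 -44.9187  25.7396  -4.0527   4.7712] [-0.7511  0.7111  0.4022] 0.021
target [0.5963 0.0444 0.0501]
{"offset": [[0.24, -0.01, 0.16], [0.24, -0.02, 0.15], [0.25, -0.01, 0.15], [0.25, -0.02, 0.14]], "twist": [[-0.001, -0.021, -0.001], [-0.001, -0.021, -0.001], [-0.001, -0.021, -0.001], [-0.001, -0.021, -0.001]], "grip": [0, 0, 0, 0]}
[0.59956537 0.04496254 0.06113992]
90 [553  44   4] [58 92 71]; 94 [553  44   7] [ 63 101  79]; 98 [554  44   9] [ 67 111  86]; 102 [554  44  10] [ 74 124  95]; 106 [556  44  11] [ 73 122  94]; 110 [557  44  12] [ 70 116  90]; 114 [559  44  12] [ 69 116  88]; 118 [561  44  12] [ 68 114  88]; 122 [564  44  12] [ 70 115  89]; 126 [565  44  12] [ 71 115  89]; 130 [568  44  12] [ 70 114  88]; 134 [570  44  12] [ 71 116  88]; 138 [572  44  12] [ 98 166 125]; 142 [574  44  12] [ 68 104  84]; 146 [574  44  15] [71 73 73]; 150 [574  44  17] [78 79 81]; 154 [574  44  19] [80 79 81]; 158 [575  44  21] [78 79 79]; 162 [575  44  23] [124 124 126]; 166 [576  44  24] [144 143 145]; 170 [579  4
[... 599 characters left out ...]
] [196 132  89]; 246 [590  44  54] [201 138  92]; 250 [591  44  55] [227 159 106]; 254 [596  44  54] [181 122  84]; 258 [603  44  53] [176 120  79]; 262 [610  44  52] [175 120  79]; 266 [618  44  51] [172 115  78]; 270 [627  43  49] [173 118  80]; 274 [636  43  47] [170 116  80]; 278 [647  43  45] [164 112  78]; 282 [659  43  43] [159 109  75]; 286 [673  42  41] [232 165 109]; 290 [689  42  38] [228 157 104]; 294 [707  42  35] [143  98  67]; 298 [717  41  35] [76 75 76]; 302 [702  42  42] [76 76 77]; 306 [701  42  45] [75 76 76]; 310 [702  42  48] [111 109 111]; 314 [708  42  49] [136 133 138]; 318 [718  42  49] [140 139 141]; 322 [935  37  -1] [209 164 121]; 326 [2163   10 -277] [32 72 64];
```

```bash
sed -i 's/^Y=.0444/Y=.0445/' f.py; python3 f.py .7125 .0135 4.5 5
```

```text
18.45 [0.5994 0.045  0.0613] [-179.962    40.1319  179.8279] [  6.0636 -20.671  -44.9125  25.7972  -4.0524   4.7756] [ 0.4415 -0.5459 -0.6858] 0.0208
target [0.5975 0.0445 0.0496]
{"offset": [[0.18, -0.01, 0.15], [0.18, -0.01, 0.15], [0.18, -0.01, 0.15], [0.19, -0.01, 0.14], [0.19, -0.01, 0.14]], "twist": [[-0.001, -0.019, -0.0], [-0.001, -0.019, -0.0], [-0.001, -0.019, -0.0], [-0.001, -0.019, -0.0], [-0.001, -0.019, -0.0]], "grip": [0, 0, 0, 0, 0]}
```

Request:
{"method": "move_arm", "body": {"offset": [[0.18,0,0.15],[0.18,0,0.15],[0.18,0,0.15],[0.19,0,0.14],[0.19,0,0.14]], "twist": [[0,-0.019,0],[0,-0.019,0],[0,-0.019,0],[0,-0.019,0],[0,-0.019,0]], "grip": [0,0,0,0,0]}}

```text
time: 18.95
ee_pos: [0.5975, 0.045, 0.0502]
tcp_rot: [-180.0, 45.7, 179.8]
wrist_force: [0.2, -0.3, -0.8]
opening: 0.021
grasp_force: 39.5
```

Request:
{"method": "move_arm", "body": {"offset": [[0,0,0],[0,0,0]], "twist": [[0,0,0],[0,0,0]], "grip": [0,0]}}

```text
time: 19.15
ee_pos: [0.5975, 0.045, 0.0503]
tcp_rot: [-180.0, 45.6, 179.8]
wrist_force: [-0.1, -0.1, -0.2]
opening: 0.0214
grasp_force: 39.4
```

```bash
cat > g.py <<'E'
from h import *
o=bot.get_obs();p=viewer.camera("wrist"); print(o["ee_pos"],o["wrist_force"])
c=int(proj(p,[.59,.0445,.05],o)[0])
for r in range(130,330,4):
    x=at_depth(p,(c,r),o)
    if x is not None and x[0]>.57: print(r,np.round(x*1000,1),p["color"][r,c],end="; ")
E
python3 f.py .713 .0125 0 4; python3 g.py
```

```text
19.15 [0.5975 0.045  0.0503] [-179.9705   45.5932  179.827 ] [  6.3693 -23.3249 -51.1303  16.7908  -4.6982   4.5883] [-0.0971 -0.1439 -0.2486] 0.0214
target [0.5955 0.0445 0.0395]
{"offset": [[0.23, -0.01, 0.15], [0.23, -0.01, 0.15], [0.23, -0.02, 0.15], [0.24, -0.01, 0.14]], "twist": [[-0.001, -0.019, -0.001], [-0.001, -0.019, -0.001], [-0.001, -0.019, -0.001], [-0.001, -0.019, -0.001]], "grip": [0, 0, 0, 0]}
[0.5974923  0.04501973 0.05034624] [-0.09708308 -0.14393401 -0.24863482]
158 [571.2  44.2  11.9] [ 80 135 102]; 162 [573.9  44.2  12. ] [ 68 114  86]; 166 [574.2  44.2  13.7] [77 77 77]; 170 [574.2  44.2  15.6] [79 79 80]; 174 [574.3  44.2  17.5] [81 82 82]; 178 [574.1  44.2  19.4] [81 81 83]; 182 [574.2  44.3  21.2] [80 81 82]; 186 [574.7  44.3  22.7] [100 101 102]; 190 [575.8  44.3  23.8] [140 140 142]; 194 [578.9  44.2  23.9] [140 140 142]; 198 [582.2  44.1  23.9] [139 139 142]; 202 [607.2  43.5  12.4] [170 162 161]; 206 [587.6  44.   24.8] [150 109  80]; 210 [587.8  44.   26.5] [153 108  74]; 214 [587.8  44.1  28.3] [154 105  73]; 218 [588.3  44.1  30. ] [156 108  74]; 222 
[... 339 characters left out ...]
3  83]; 258 [600.6  43.9  42.9] [178 121  80]; 262 [608.2  43.8  42.3] [178 120  80]; 266 [617.1  43.6  41.4] [172 117  78]; 270 [625.3  43.4  40.9] [174 119  82]; 274 [635.3  43.2  40.1] [174 120  83]; 278 [645.7  43.   39.4] [168 114  78]; 282 [658.9  42.7  38.2] [161 110  74]; 286 [672.7  42.4  37.1] [234 169 111]; 290 [688.1  42.1  36. ] [230 161 106]; 294 [707.   41.7  34.5] [146  99  69]; 298 [717.3  41.5  35.1] [79 81 82]; 302 [701.9  41.9  41.1] [63 62 64]; 306 [701.8  41.9  43.8] [77 77 79]; 310 [701.4  42.   46.6] [81 81 83]; 314 [703.6  41.9  48.9] [134 135 136]; 318 [719.8  41.6  49. ] [126 126 127]; 322 [2151.6   11.2 -152.1] [28 69 63]; 326 [2165.    11.  -135.5] [ 78 117 113];
```

Request:
{"method": "move_arm", "body": {"offset": [[0.23,0,0.15],[0.23,0,0.15],[0.23,0,0.15],[0.24,0,0.14],[0,0,0]], "twist": [[0,-0.019,0],[0,-0.019,0],[0,-0.019,0],[0,-0.019,0],[0,0,0]], "grip": [0,0,0,0,0]}}

```text
time: 19.7
ee_pos: [0.5955, 0.045, 0.0393]
tcp_rot: [-180.0, 50.0, 179.8]
wrist_force: [0.7, 0.1, -0.4]
opening: 0.0207
grasp_force: 39.4
```

```bash
python3 f.py .713 .012 0 1; python3 g.py
```

```text
19.7 [0.5955 0.045  0.0393] [-179.9664   49.9743  179.8279] [  6.6205 -24.5459 -56.0712   8.7018  -5.2299   4.3808] [ 0.7154  0.1468 -0.3688] 0.0207
target [0.5955 0.0445 0.039 ]
{"offset": [[0.02, -0.05, 0.02]], "twist": [[-0.003, -0.0, -0.002]], "grip": [0]}
[0.59550517 0.04498412 0.03930368] [ 0.71539157  0.14679077 -0.36877494]
186 [570.8  44.3  12.1] [ 74 124  94]; 190 [574.3  44.2  12. ] [ 66 111  86]; 194 [574.6  44.3  13.6] [79 80 81]; 198 [573.8  44.3  15.6] [80 80 82]; 202 [574.5  44.3  16.9] [84 83 84]; 206 [574.4  44.3  18.6] [83 83 85]; 210 [574.7  44.3  20.1] [81 82 83]; 214 [573.8  44.3  22.1] [83 83 85]; 218 [574.8  44.3  23.3] [127 127 128]; 222 [577.3  44.3  23.9] [140 138 141]; 226 [582.2  44.2  23.8] [138 137 139]; 230 [587.9  44.1  23.5] [169 117  80]; 234 [587.6  44.1  25.3] [172 119  81]; 238 [588.3  44.1  26.7] [172 118  78]; 242 [587.8  44.1  28.6] [176 120  84]; 246 [587.8  44.1  30.2] [180 124  84]; 250 [587.7  44.1  31.8] [217 148  96]; 254 [592.7  44.   32.2] [183 124  83]; 258 [599.7  43.9  32. ] [180 123  82]; 262 [607.   43.7  32. ] [189 127  85]; 266 [614.8  43.6  32.1] [174 119  78]; 270 [624.   43.4  32. ] [173 119  79]; 274 [634.2  43.2  31.9] [174 120  81]; 278 [644.3  43.   32.1] [167 112  77]; 282 [657.3  42.7  31.9] [162 110  73]; 286 [671.8  42.4  31.8] [236 171 113]; 290 [686.7  42.1  32. ] [233 165 109]; 294 [706.5  41.7  31.8] [148 101  69]; 298 [717.5  41.5  33.1] [81 82 82]; 302 [717.6  41.5  36. ] [81 79 82]; 306 [716.9  41.5  38.9] [78 78 79]; 310 [701.2  41.9  43.3] [79 79 81]; 314 [701.2  41.9  46. ] [79 81 81]; 318 [702.9  41.9  48.5] [138 138 138]; 322 [2231.4    9.6  -48.4] [49 82 76]; 326 [2420.5    5.7  -39.7] [165 158 147];
```

Blank lies level, top at 32 mm, near end behind the stop. Release and withdraw backward.

Request:
{"method": "move_arm", "body": {"offset": [[0,0,0],[0,0,0],[0,0,0],[0,0,0],[0,0,-0.5]], "twist": [[0,0,0],[0,0,0],[0,0,0],[0,0,0],[0,0,0]], "grip": [0.2,0.35,0.5,0.5,0.5]}}

```text
time: 20.25
ee_pos: [0.5916, 0.045, 0.0423]
tcp_rot: [-180.0, 49.9, 179.8]
wrist_force: [-0.4, 0.7, -0.2]
opening: 0.0428
grasp_force: 0.0
```

Request:
{"method": "move_arm", "body": {"offset": [[0,0,-1.5],[0,0,-3],[0,0,-4],[0,0,-4],[0,0,-3]], "twist": [[0,0,0],[0,0,0],[0,0,0],[0,0,0],[0,0,0]], "grip": [0.5,0.5,0.5,0.5,0.5]}}

```text
time: 20.75
ee_pos: [0.5031, 0.0515, 0.1372]
tcp_rot: [-179.5, 48.3, 179.9]
wrist_force: [1.1, 0.4, 0.7]
opening: 0.0426
grasp_force: 0.0
```

Request:
{"method": "move_arm", "body": {"offset": [[0,0,0],[0,0,0],[0,0,0]], "twist": [[0,0,0],[0,0,0],[0,0,0]], "grip": [0.5,0.5,0.5]}}

```text
time: 21.05
ee_pos: [0.5048, 0.0516, 0.1393]
tcp_rot: [-179.6, 48.7, 179.8]
wrist_force: [-0.7, -0.2, -0.5]
opening: 0.0426
grasp_force: 0.0
```

```bash
python3 g.py; python3 - <<'E'
from h import *
o=bot.get_obs(); p=viewer.camera("wrist"); s=viewer.camera("side"); t=viewer.camera("top")
print()
for th in ["pivot","knob","stud"]:
  for P,ob in((p,o),(s,None),(t,None)):
    for q in finder.pinpoint(P,th)[:1]: print(th,np.round(q["position"]),round(q["p"],2),at_depth(P,q["position"],ob))
E
```

```text
[0.50481214 0.05157402 0.13928532] [-0.66697647 -0.1947448  -0.4818547 ]
130 [574.5  44.3  14.2] [76 76 78]; 134 [574.   44.4  18.4] [82 81 82]; 138 [573.9  44.5  22.1] [77 77 79]; 142 [577.6  44.3  23.2] [136 135 138]; 146 [582.6  44.2  23.4] [136 136 139]; 150 [587.3  44.   23.9] [162 112  76]; 154 [587.8  44.1  27.4] [167 113  76]; 158 [588.6  44.1  30.6] [185 124  83]; 162 [592.6  44.   31.7] [192 130  87]; 166 [598.8  43.7  31.6] [174 119  78]; 170 [605.7  43.5  31.3] [209 142  95]; 174 [612.   43.3  31.5] [173 118  79]; 178 [619.3  43.   31.3] [171 116  77]; 182 [625.5  42.8  31.9] [171 118  80]; 186 [634.3  42.5  31.2] [172 119  81]; 190 [641.4  42.2  31.6] [165 112  76]; 194 [650.4  41.9  31.3] [159 109  73]; 198 [659.   41.6  31.4] [160 109  73]; 202 [668.   41.3  31.5] [235 170 112]; 206 [678.2  40.9  31.2] [232 165 109]; 210 [688.9  40.5  31. ] [230 162 107]; 214 [699.8  40.1  31. ] [226 155 101]; 218 [710.4  39.8  31.4] [145  98  67]; 222 [717.   39.6  33.5] [77 76 79]; 226 [701.4  40.3  44.2] [77 78 78]; 230 [702.4  40.4  48.4] [127 128 131]; 234 [715.5  39.9  48.3] [130
[... 567 characters left out ...]
29]; 294 [625.7  44.5 127.6] [126 122 121]; 298 [626.7  44.5 130.4] [125 121 120]; 302 [626.6  44.5 133.3] [125 123 121]; 306 [627.   44.6 136.1] [125 121 121]; 310 [626.7  44.6 139. ] [125 121 120]; 314 [626.5  44.7 141.8] [125 121 121]; 318 [626.7  44.7 144.6] [126 124 121]; 322 [627.1  44.8 147.4] [126 123 122]; 326 [626.7  44.8 150.1] [125 123 121]; 
pivot [244. 175.] 0.93 [0.61938504 0.0544729  0.23793706]
pivot [242. 190.] 0.83 [0.58901803 0.03753799 0.32473377]
knob [257. 147.] 0.63 [0.58017329 0.04904158 0.32651011]
knob [243. 193.] 0.72 [0.58440268 0.0374043  0.32279042]
stud [245. 164.] 0.56 [0.61589923 0.04244186 0.26764892]
stud [240. 181.] 0.75 [0.61462581 0.04159537 0.31965681]
```

```bash
python3 -c "
from h import *
print(bot.job_done())"
```

```text
the job is handed in; nothing more can be done
None
```

I hooked the guard on the stud and loaded the chestnut blank flat in the nest, far end under the lip and near end behind the stop. I then handed the job in at about 21 s; the judge's verdict isn't shown.

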